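# Rake the limestone chunks level in the drying tray

## Robot

A 6-joint arm with a two-finger parallel gripper is mounted at the origin on a cart in front of the work surface, level with it; the furniture and walls round the work are solid. World frame = base frame: x ahead of the robot, y to its left, z up, the work surface at z = 0. Lengths are in m, angles in rad, forces in N, time in s.
With the tool pointing down it reaches from about 0.35 to 0.775 m from the base axis. Payload 5.5 kg.
Tool frame: the origin (TCP) lies midway between the tips of the shut fingers; the grasp point (between the pads) lies grasp_offset behind it (grasp_offset is the distance from the TCP to the grasp point, in m); z points along the fingers, y is the line along which they close (so a half turn about z gives the same grasp; the last joint's range is limited). The gripper opens to 85 mm and grips with 20 to 120 N. Pads are 22 mm wide; open, the fingers measure 114 mm over their backs; the gripper's body (76 mm by 85 mm) begins 54 mm behind the grasp point. The pads swing forward as they close: fully open they stand 13 mm farther back than shut.
Start: joints at [1.125, 0.313, 0.046, 1.304, 0, 1.431], TCP at [0.173, 0.548, 0.231] pointing down, gripper open.
Joint ranges: [-2.76, 2.76], [-0.86, 1.69], [-1.03, 1.26], [-2.2, 2.34], [-1.47, 1.5], [-3.14, 3.14]. Speed limits (rad/s): [2.57, 2.57, 3.14, 3.14, 3.14, 3.14].

## Interface

Orientations are given as a unit quaternion [w, x, y, z].
In Python, from workcell import * gives the robot as it stands.
- The arm moves only by the tool step_arm, never from a script. Its argument "deltas" is a list of rows, each a list of 7 numbers: the shift along the world's x, y, z in mm, then the turn, a rotation vector about the world's x, y, z in degrees, then the gripper's target within -1 to 1 (fully open at 1, half-way at 0, shut at -1). A call has 1 to 5 rows; each row shifts and turns the commanded pose from where the row before left it; what a row does not reach is not made up. A row lasts 1/10 s, in which the tool goes at most 50 mm and 8.59 degrees, less where a joint would pass 70% of its speed; a pose out of reach is approached as far as the arm can. A call is refused whole if a number of a shift passes 50 or a number of a turn 8.59, either way. A call with a gripper value outside its range is refused whole. The fingers move at their own pace and stop on an object; "newtons" is the grip in N (left out, the last holds). Time passes only in rows, so rows that do not move let the fingers close. It gives the time, the measured TCP pose, the force, the opening and the grip force at its end, in the units of the state.
- get_state(): the state, without advancing time (a new reading comes with each control period).
- read_camera(name): name is "scene" or "top"; returns a dict with "image" (400x640x3 uint8, red, green, blue), "z_map" (400x640 float32, m along the optical axis (not along the pixel's ray), 0 where there is no reading), "K" (3x3 intrinsics, pixels), "world_from_camera" (4x4, takes a point from camera to world coordinates). Camera axes: x right, y down, z forward; pixel columns grow to the right and rows downward; lengths in m; the calibration is good to about 2 mm. A picture is of the moment at which its call begins.
- hand_in(): hands the job in; it is judged then, once.
The state is a dict: "clock": time; "joint_pos": joint angles; "qvel": joint speeds; "tau": joint torques, N m; "tcp_pos": TCP position; "orientation": TCP orientation; "wrist_force": force on the tool from outside, world axes, zero at the start; "ft_torque": the same for the moment, N m; "finger_gap": finger opening in m; "grip_force": force on a finger pad.
Only numpy, scipy, OpenCV 4.12 (cv2) and the standard library are available. Lean on these libraries where they do the work, as an engineer would, in place of code of your own. Each camera call takes 0.05 s, during which the arm holds its last target. There are 200 camera calls.

## Task

Take the little hand rake from its stand and, with its tines resting lightly on the tray's floor as you draw it, rake the stones that crowd the far end of the drying tray out into one even layer, about the same number in the near, middle and far third. Do not press the rake hard on the tray, do not move stones with the gripper, keep all stones in the tray and leave the beaker, petri dish and calculator alone. Then hang the rake back upright in its stand and let go.

Things in the scene. Friction and masses are not known exactly. Their poses are not given: they have to be found in the camera images.
- tray: Fixed white plastic drying tray, open on top, outside 250 (x) x 134 (y) x 25 mm, inside 240 x 124 mm, floor 5 mm thick, walls 20 mm above the floor with a 6 mm thick rounded lip. Origin: centre of its underside. Its x axis runs along its length, +x to the far end where the stones crowd; thirds meet at x = -40 and +40 mm.
- stand: Fixed light-wood rake stand, left or right of the tray: base 80 (x) x 160 (y) x 8 mm, two uprights at y = -68 and +68 mm, 12 mm thick (y), 50 mm wide (x), notched on top. Origin: centre of the underside. The hung rake has its origin 121 mm above this origin and its axes along the stand's (x = draw direction).
- stand_seat (a point): Midpoint between the floors of the stand's two notches, 65 mm above the bench. Each notch is 22 mm wide (x) with a sloped mouth about 34 mm wide, its top 83 mm above the bench; the underside of the rake's cross-bar rests there.
- rake: Small hand rake, about 0.19 kg, hanging in the stand: upright wooden grip 18 (x) x 26 (y) x 64 mm (z); origin at the grip's centre, z up. Can be pinched from above across its 18 mm, fingers closing along its x, the direction to draw it. A wooden cross-bar 16 (x) x 150 (y) x 14 mm spans z = -56 to -42 mm.
- rake_head (a point): Centre of the underside of the rake's cross-bar, 56 mm below the rake's origin. Nine 5 mm thick steel tines stand below it in a row, y -52 to +52 mm. Their length is set differently each time and not reported: unloaded tips lie 30 to 44 mm below this point, so find the floor by feel. They are sprung: about 4 N per mm in all, 8 mm travel.
- stone1: Limestone chunk, 22 mm across, 16 mm high, about 18 g, lying loose in the tray; origin at its centre, 13 mm above the tray's underside when it lies on the floor. At the start the nine chunks lie in three uneven rows of three across the tray, rows about 28, 64 and 100 mm from the tray's centre toward its far (+x) end, neighbours 36 mm apart.
- stone2: Another limestone chunk, like stone1.
- stone3: Another limestone chunk, like stone1.
- stone4: Another limestone chunk, like stone1.
- stone5: Another limestone chunk, like stone1.
- stone6: Another limestone chunk, like stone1.
- stone7: Another limestone chunk, like stone1.
- stone8: Another limestone chunk, like stone1.
- stone9: Another limestone chunk, like stone1.
- beaker_1: Bystander: glass beaker, 73 x 79 x 90 mm, on the other side of the tray from the stand; origin at the centre of its underside.
- petri_2: Bystander: petri dish, 90 mm across, 15 mm high, far left of the tray; origin at the centre of its underside.
- calculator: Bystander: pocket calculator, 148 x 78 x 14 mm, far right of the tray; origin at the centre of its underside.
Not all that is in view belongs to the job. Several things have the shape of the rake; the one meant has the colours described above.

How it is judged:
By the outcome, as a careful person would: the job done as asked, in the order asked, and still so for the second after the job is handed in, with the robot touching nothing.
It also fails if it takes over 64 s, if anything falls off the work surface, if the arm or the gripper's body presses on something with over 40 N, if the wrist force passes 120 N, or if a joint passes its speed limit or range.

## Working session

There is one attempt and no reset: what is moved stays moved. The work goes in short steps, Python scripts to look and compute and a tool call to move; the robot and the scene stay as the last step left them, time stands still between calls to the robot, and variables do not carry over. Pictures are saved under pics/ and viewed, at most 10 in all, crops included, and the job is handed in when it is done.

Besides the shell and the picture viewer there is one more tool, called after ">>>" by a JSON object that holds its "op" and its "data". step_arm: Moves the arm, as the interface text tells. Its arguments: {"type":"object","properties":{"deltas":{"type":"array","items":{"type":"array","items":{"type":"number"}}},"newtons":{"type":"number"}},"required":["deltas"]}

```bash
mkdir -p pics; cat > h.py <<'E'
from workcell import *
import numpy as np, cv2
def snap(n,f):
    c=read_camera(n); np.savez('%s.npz'%n,**c)
    cv2.imwrite('pics/'+f,cv2.cvtColor(c['image'],cv2.COLOR_RGB2BGR)); return c
def cloud(c):
    v,u=np.mgrid[0:400,0:640]; K=c['K']; z=c['z_map']
    p=np.stack([(u-K[0,2])/K[0,0]*z,(v-K[1,2])/K[1,1]*z,z],-1)
    T=c['world_from_camera']; return p@T[:3,:3].T+T[:3,3]
def ray(c,u,v,h):
    T=c['world_from_camera']; d=T[:3,:3]@np.linalg.solve(c['K'],[u,v,1.]); o=T[:3,3]
    return o+d*(h-o[2])/d[2]
E
python3 - <<'E'
from h import *
s=get_state()
for k in s: print(k,np.round(s[k],3))
try: print(grasp_offset)
except Exception as e: print(e)
for n in('scene','top'): c=snap(n,n+'0.png'); print(np.round(c['world_from_camera'],3))
E
```

```text
clock 0.0
joint_pos [ 1.125  0.314  0.045  1.304 -0.     1.431]
qvel [-0.001 -0.001  0.     0.     0.002 -0.001]
tau [-1.0000e-03 -4.8063e+01  2.9853e+01  1.9000e-02 -0.0000e+00  0.0000e+00]
tcp_pos [0.173 0.548 0.23 ]
orientation [-0.     0.152  0.988 -0.001]
wrist_force [-0.117  0.35  -0.297]
ft_torque [ 0.029  0.027 -0.007]
grip_force 0.0
finger_gap 0.086
0.0187
[[ 0.634 -0.573  0.519 -0.057]
 [-0.773 -0.482  0.413 -0.469]
 [ 0.013 -0.663 -0.749  0.987]
 [ 0.     0.     0.     1.   ]]
[[ 0.054 -0.977  0.208  0.325]
 [-0.999 -0.051  0.017 -0.016]
 [-0.006 -0.209 -0.978  1.216]
 [ 0.     0.     0.     1.   ]]
```

View pics/top0.png

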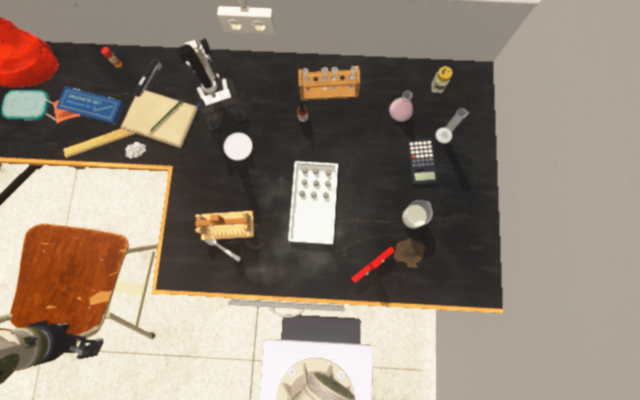

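View pics/scene0.png

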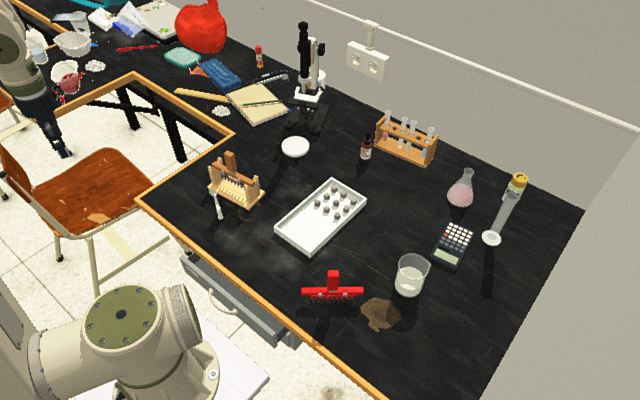

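The top view shows the white tray near (315,203), with stones at its far end (~317,183). The wooden stand with the rake is near (225,225), so it is left of the tray. The red rake at (373,265) is a decoy and the beaker is at (417,213). Next I'll measure the tray and stand.

```bash
python3 - <<'E'
from h import *
for n in('top','scene'):
    c=dict(np.load(n+'.npz')); P=cloud(c); im=c['image']; hsv=cv2.cvtColor(im,cv2.COLOR_RGB2HSV)
    X,Y,Z=P[...,0],P[...,1],P[...,2]
    print(n)
    # tray
    m=(hsv[...,2]>130)&(hsv[...,1]<50)&(abs(Y)<.15)&(X>.25)&(X<.75)&(Z>-.01)&(Z<.05)
    k,l,st,_=cv2.connectedComponentsWithStats(m.astype(np.uint8)); b=1+np.argmax(st[1:,4])
    q=P[l==b]; r=q[(q[:,2]>.016)&(q[:,2]<.035)]
    print('tray',cv2.minAreaRect((1000*q[:,:2]).astype(np.float32)),cv2.minAreaRect((1000*r[:,:2]).astype(np.float32)),np.percentile(r[:,2],[5,50,95]))
    # wood
    m=(hsv[...,0]>5)&(hsv[...,0]<25)&(hsv[...,1]>70)&(X>.2)&(X<.6)&(Y>.1)&(Y<.42)&(Z<.2)
    k,l,st,_=cv2.connectedComponentsWithStats(m.astype(np.uint8)); b=1+np.argmax(st[1:,4]); print('wood comps',st[1:].tolist())
    for lo,hi in((.0,.014),(.02,.06),(.072,.09),(.1,.145),(.145,.17)):
        s=m&(Z>lo)&(Z<hi)
        q=P[s]
        if len(q)>4: print(lo,len(q),np.round(np.median(q,0),3),[np.round(t,1) for t in cv2.minAreaRect((1000*q[:,:2]).astype(np.float32))])
    for y in range(0):pass
c=dict(np.load('top.npz')); 
cv2.imwrite('pics/crop.png',np.hstack([cv2.resize(cv2.imread('pics/top0.png')[195:270,185:265],(400,375),interpolation=2),cv2.resize(cv2.imread('pics/scene0.png')[145:225,195:275],(400,375),interpolation=2)]))
E
```

```text
top
tray ((568.7252807617188, 39.012451171875), (142.19219970703125, 261.7524108886719), 89.41826629638672) ((564.7979736328125, 37.38735580444336), (135.0796356201172, 251.37188720703125), 89.41360473632812) [0.01754382 0.02326216 0.02825246]
wood comps [[194, 209, 69, 41, 1786], [240, 243, 1, 1, 1], [224, 245, 7, 2, 9], [210, 247, 5, 4, 9], [234, 247, 1, 1, 1], [239, 246, 2, 2, 2], [243, 247, 1, 1, 1], [245, 247, 1, 1, 1], [212, 249, 6, 5, 8], [231, 248, 1, 1, 1], [234, 249, 1, 1, 1], [237, 249, 1, 1, 1], [210, 253, 1, 1, 1], [216, 253, 1, 1, 1], [219, 253, 1, 1, 1], [245, 252, 1, 1, 1], [210, 255, 4, 3, 6], [212, 259, 1, 1, 1], [214, 259, 1, 1, 1], [241, 261, 1, 2, 2], [238, 264, 5, 3, 6], [180, 290, 113, 12, 608], [298, 302, 2, 1, 2]]
0.0 1291 [0.454 0.291 0.006] [array([397.4, 261.2]), array([269.3, 317.4]), np.float64(0.1)]
0.02 101 [0.472 0.23  0.041] [array([479. , 298.8]), array([ 49.8, 148.9]), np.float64(6.7)]
0.072 320 [0.478 0.283 0.079] [array([479.5, 298.4]), array([ 50.7, 148.6]), np.float64(6.8)]
0.1 49 [0.473 0.288 0.125] [array([474.4, 294.5]), array([11.8, 28.2]),
[... 310 characters left out ...]
540771484) [0.016998   0.02321014 0.02741191]
wood comps [[206, 150, 60, 61, 1696], [271, 184, 1, 1, 1], [208, 195, 1, 1, 1], [210, 196, 1, 1, 1], [237, 210, 10, 11, 33], [153, 212, 80, 69, 820], [250, 220, 2, 1, 2], [261, 242, 4, 2, 4]]
0.0 1001 [0.449 0.292 0.006] [array([416.2, 258.9]), array([318.1, 312.2]), np.float64(89.7)]
0.02 278 [0.472 0.239 0.04 ] [array([476.3, 303.1]), array([ 53.8, 154.5]), np.float64(6.5)]
0.072 316 [0.476 0.287 0.079] [array([478.1, 301.1]), array([ 51.1, 151.5]), np.float64(7.0)]
0.1 119 [0.472 0.293 0.122] [array([472.7, 298. ]), array([17.9, 29.3]), np.float64(36.9)]
0.145 59 [0.476 0.299 0.152] [array([476.3, 300.8]), array([17.9, 25.5]), np.float64(4.1)]
```

View pics/crop.png

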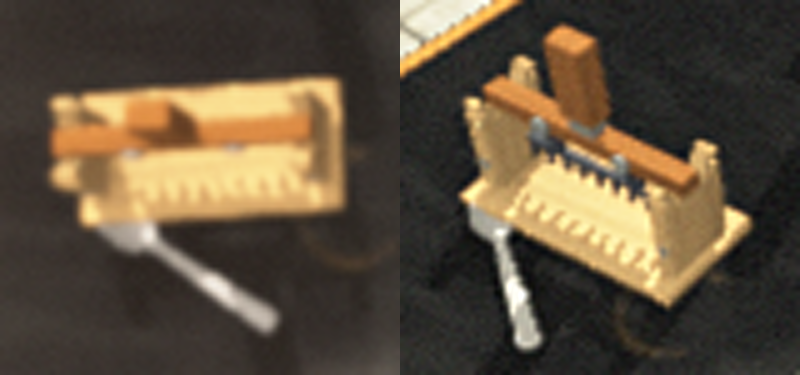

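Both views agree. The tray centre is about (0.5645, 0.0385) with yaw -0.6°. The stand and rake are at about (0.478, 0.299) with yaw +6.8°, and the grip top reads 0.153 as expected. The rake hangs correctly in the notches. I'll move above the grip now.

>>> {"op": "step_arm", "data": {"deltas": [[30.5,-24.9,0,0,0,-6.57,1],[30.5,-24.9,0,0,0,-6.57,1],[30.5,-24.9,0,0,0,-6.57,1],[30.5,-24.9,0,0,0,-6.57,1],[30.5,-24.9,0,0,0,-6.57,1]]}}

```text
clock: 0.6
tcp_pos: [0.3264, 0.4226, 0.2309]
orientation: [-0.0, 0.428, 0.904, -0.0]
wrist_force: [0.3, 1.2, 0.8]
finger_gap: 0.0854
grip_force: 0.0
```

>>> {"op": "step_arm", "data": {"deltas": [[30.5,-24.9,0,0,0,-6.57,1],[30.5,-24.9,0,0,0,-6.57,1],[30.5,-24.9,0,0,0,-6.57,1],[30.5,-24.9,0,0,0,-6.57,1],[30.5,-24.9,0,0,0,-6.57,1]]}}

```text
clock: 1.1
tcp_pos: [0.479, 0.2981, 0.2309]
orientation: [-0.0, 0.666, 0.746, -0.0]
wrist_force: [0.9, 0.7, -0.6]
finger_gap: 0.0856
grip_force: 0.0
```

>>> {"op": "step_arm", "data": {"deltas": [[0,0,0,0,0,0,1],[0,0,0,0,0,0,1]]}}

```text
clock: 1.3
tcp_pos: [0.4784, 0.2985, 0.2306]
orientation: [-0.0, 0.665, 0.747, -0.001]
wrist_force: [-0.1, 0.3, -0.7]
finger_gap: 0.0855
grip_force: 0.0
```

>>> {"op": "step_arm", "data": {"deltas": [[0,0.2,-30,0,0,0.1,1],[0,0.2,-30,0,0,0,1],[0,0.2,-30,0,0,0,1],[0,0,-20,0,0,0,1],[0,0,-15,0,0,0,1]]}}

```text
clock: 1.8
tcp_pos: [0.4757, 0.3006, 0.1045]
orientation: [-0.001, 0.662, 0.749, -0.001]
wrist_force: [0.1, -0.6, 0.3]
finger_gap: 0.0855
grip_force: 0.0
```

>>> {"op": "step_arm", "data": {"deltas": [[0,0,0,0,0,0,1],[0,0,0,0,0,0,-1],[0,0,0,0,0,0,-1],[0,0,0,0,0,0,-1],[0,0,0,0,0,0,-1]], "newtons": 70}}

```text
clock: 2.3
tcp_pos: [0.4786, 0.3003, 0.1073]
orientation: [0.0, 0.663, 0.748, 0.001]
wrist_force: [-0.7, -0.8, 0.9]
finger_gap: 0.028
grip_force: 0.0
```

>>> {"op": "step_arm", "data": {"deltas": [[0,0,0,0,0,0,-1],[0,0,0,0,0,0,-1],[0,0,0,0,0,0,-1],[0,0,0,0,0,0,-1],[0,0,0,0,0,0,-1]]}}

```text
clock: 2.8
tcp_pos: [0.4786, 0.3001, 0.1071]
orientation: [0.0, 0.663, 0.748, 0.001]
wrist_force: [-1.0, -0.6, 4.8]
finger_gap: 0.0174
grip_force: 68.2
```

>>> {"op": "step_arm", "data": {"deltas": [[0,0,10,0,0,0,-1],[0,0,15,0,0,0,-1],[0,0,20,0,0,0,-1],[0,0,20,0,0,0,-1],[0,0,20,0,0,0,-1]]}}

```text
clock: 3.3
tcp_pos: [0.4776, 0.2996, 0.1918]
orientation: [-0.0, 0.663, 0.748, -0.001]
wrist_force: [0.5, -0.9, -1.2]
finger_gap: 0.0177
grip_force: 68.3
```

>>> {"op": "step_arm", "data": {"deltas": [[0,0,0,0,0,0,-1],[0,0,0,0,0,0,-1],[0,0,0,0,0,0,-1]]}}

```text
clock: 3.6
tcp_pos: [0.4773, 0.2995, 0.1899]
orientation: [-0.0, 0.663, 0.748, -0.001]
wrist_force: [-0.5, 0.6, -2.7]
finger_gap: 0.017
grip_force: 68.5
```

```bash
python3 - <<'E'
from h import *
s=get_state(); print(s['tcp_pos'],s['wrist_force'],s['joint_pos'])
# stones from both views (dark on white tray), tray frame
a=np.deg2rad(-.6); R=np.array([[np.cos(a),-np.sin(a)],[np.sin(a),np.cos(a)]]); t=np.array([.5645,.0385])
for n in('top','scene'):
    c=snap(n,n+'1.png'); P=cloud(c); g=cv2.cvtColor(c['image'],cv2.COLOR_RGB2HSV)[...,2]
    L=(P[...,:2]-t)@R
    i=(abs(L[...,0])<.117)&(abs(L[...,1])<.058)
    m=i&(P[...,2]>.013)
    k,l,st,ce=cv2.connectedComponentsWithStats(m.astype(np.uint8),connectivity=4)
    for j in range(1,k):
        if st[j,4]>6:
            q=(ray(c,*ce[j],.017)[:2]-t)@R; print(n,st[j,4],np.round(1000*q),end=' ')
    print('floor',np.median(P[...,2][i&~m]))
    mm=(P[...,0]>.4)&(P[...,0]<.56)&(P[...,1]>.2)&(P[...,1]<.4)
    z=P[mm&(P[...,2]>.145)&(P[...,2]<.175)]; print(np.median(z,0),[np.round(t,1) for t in cv2.minAreaRect((1000*z[:,:2]).astype(np.float32))])
E
```

```text
[0.47734347 0.29954077 0.18988982] [-0.48576328  0.64010105 -2.72943186] [ 4.17980528e-01  3.07842436e-01 -6.33828918e-02  1.20194340e+00
 -2.57304406e-05  1.86880862e+00]
top 30 [99. 35.] top 30 [101.  -1.] top 30 [ 99. -40.] top 27 [63. 32.] top 27 [62. -5.] top 28 [ 63. -41.] top 31 [26. 37.] top 31 [25.  1.] top 25 [ 27. -37.] floor 0.0050413739457224604
[0.48088895 0.25940433 0.16084816] [array([476.1, 296.6]), array([ 19. , 146.3]), np.float64(6.5)]
scene 31 [99. 37.] scene 32 [100.   3.] scene 30 [63. 36.] scene 35 [ 99. -37.] scene 34 [25. 39.] scene 32 [60. -2.] scene 39 [23.  3.] scene 32 [ 62. -39.] scene 35 [ 24. -35.] floor 0.005265486811342479
[0.47252088 0.29082581 0.16096531] [array([473.3, 300.7]), array([ 21.2, 152.6]), np.float64(7.4)]
```

View pics/scene1.png

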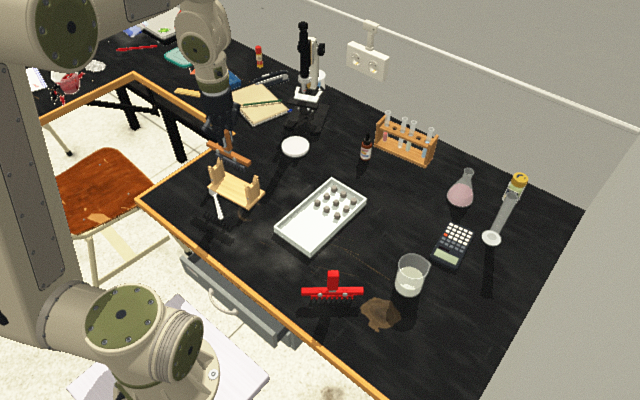

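The rake is held upright above the stand. The stones sit in rows at tray x of about 25, 62 and 100. I'll move over the first gap, at tray x of about 43.

>>> {"op": "step_arm", "data": {"deltas": [[16.5,-32.6,0,0,0,-0.94,-1],[16.5,-32.6,0,0,0,-0.94,-1],[16.5,-32.6,0,0,0,-0.94,-1],[16.5,-32.6,0,0,0,-0.94,-1],[16.5,-32.6,0,0,0,-0.94,-1]]}}

```text
clock: 4.2
tcp_pos: [0.5606, 0.1356, 0.1904]
orientation: [-0.0, 0.694, 0.72, -0.001]
wrist_force: [1.6, -0.1, -2.0]
finger_gap: 0.0176
grip_force: 68.4
```

>>> {"op": "step_arm", "data": {"deltas": [[16.5,-32.6,0,0,0,-0.94,-1],[16.5,-32.6,0,0,0,-0.94,-1],[16.2,-32.8,0,0,0,-0.92,-1],[0,0,-20,0,0,0,-1],[0,0,-20,0,0,0,-1]]}}

```text
clock: 4.7
tcp_pos: [0.6105, 0.0373, 0.1502]
orientation: [0.0, 0.712, 0.702, 0.0]
wrist_force: [0.5, 0.4, -2.0]
finger_gap: 0.0172
grip_force: 68.7
```

>>> {"op": "step_arm", "data": {"deltas": [[0,0,-15,0,0,0,-1],[0,0,-8,0,0,0,-1],[0,0,0,0,0,0,-1],[0,0,0,0,0,0,-1],[0,0,0,0,0,0,-1]]}}

```text
clock: 5.2
tcp_pos: [0.6105, 0.0391, 0.1293]
orientation: [0.001, 0.711, 0.703, 0.001]
wrist_force: [-0.3, 0.4, -1.3]
finger_gap: 0.0169
grip_force: 68.7
```

```bash
python3 - <<'E'
from h import *
s=get_state(); print(s['tcp_pos'],s['wrist_force'],s['joint_pos'],s['orientation'])
for n in('top','scene'):
    c=snap(n,n+'2.png'); P=cloud(c);h=cv2.cvtColor(c['image'],cv2.COLOR_RGB2HSV)
    m=(P[...,0]>.4)&(P[...,0]<.75)&(abs(P[...,1]-.038)<.1)&(P[...,2]>.08)&(P[...,2]<.12)&(h[...,1]>90)&(h[...,0]<25)
    z=P[m]; print(len(z),np.median(z,0),[np.round(t,1) for t in cv2.minAreaRect((1000*z[:,:2]).astype(np.float32))])
cv2.imwrite('pics/crop2.png',np.hstack([cv2.resize(cv2.imread('pics/top2.png')[150:250,270:370],(400,400),interpolation=2),cv2.resize(cv2.imread('pics/scene2.png')[140:260,260:380],(400,400),interpolation=2)]))
E
```

```text
[0.61051779 0.03907201 0.12933587] [-0.30194396  0.44917373 -1.3428361 ] [-6.72219157e-02  4.27781489e-01 -3.98013400e-02  1.10137968e+00
 -2.31954260e-05  1.51414304e+00] [6.94919359e-04 7.10833173e-01 7.03360050e-01 5.98285612e-04]
80 [ 0.60791671 -0.01417891  0.1007903 ] [array([609. , -15.4]), array([16.5, 38. ]), np.float64(3.0)]
321 [0.60487003 0.03244089 0.1004314 ] [array([609.5,  40.9]), array([151.7,  20.5]), np.float64(88.9)]
```

View pics/crop2.png

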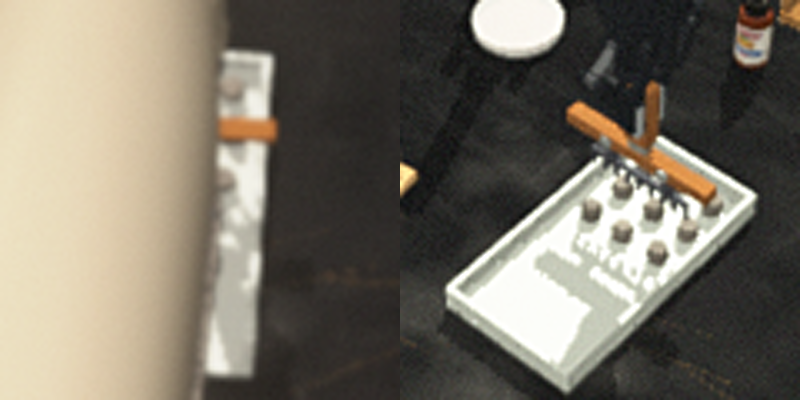

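The rake is level and squared over the gap between the first two rows. Now I'll feel for the floor.

>>> {"op": "step_arm", "data": {"deltas": [[-1,0,-10,0,0,0,-1],[0,0,-10,0,0,0,-1],[0,0,-9,0,0,0,-1],[0,0,-5,0,0,0,-1],[0,0,0,0,0,0,-1]]}}

```text
clock: 5.8
tcp_pos: [0.6078, 0.039, 0.0928]
orientation: [-0.001, 0.711, 0.703, -0.001]
wrist_force: [-0.5, 0.7, -2.1]
finger_gap: 0.0169
grip_force: 68.7
```

>>> {"op": "step_arm", "data": {"deltas": [[0,0,-1,0,0,0,-1],[0,0,-1,0,0,0,-1],[0,0,0,0,0,0,-1],[0,0,0,0,0,0,-1]]}}

```text
clock: 6.2
tcp_pos: [0.609, 0.0389, 0.0926]
orientation: [0.0, 0.711, 0.703, 0.0]
wrist_force: [0.1, -0.3, -2.4]
finger_gap: 0.0172
grip_force: 68.8
```

>>> {"op": "step_arm", "data": {"deltas": [[0,0,-1,0,0,0,-1],[0,0,0,0,0,0,-1],[0,0,0,0,0,0,-1]]}}

```text
clock: 6.5
tcp_pos: [0.6088, 0.0389, 0.0913]
orientation: [0.0, 0.711, 0.703, 0.0]
wrist_force: [0.1, 0.0, -2.3]
finger_gap: 0.0174
grip_force: 68.8
```

>>> {"op": "step_arm", "data": {"deltas": [[0,0,-1,0,0,0,-1],[0,0,-1,0,0,0,-1],[0,0,0,0,0,0,-1],[0,0,0,0,0,0,-1]]}}

```text
clock: 6.9
tcp_pos: [0.6088, 0.039, 0.0892]
orientation: [-0.0, 0.711, 0.703, -0.0]
wrist_force: [0.1, 0.6, -1.8]
finger_gap: 0.0172
grip_force: 68.8
```

>>> {"op": "step_arm", "data": {"deltas": [[0,0,-1,0,0,0,-1],[0,0,0,0,0,0,-1],[0,0,0,0,0,0,-1]]}}

```text
clock: 7.2
tcp_pos: [0.6088, 0.039, 0.0883]
orientation: [0.0, 0.711, 0.703, -0.0]
wrist_force: [0.8, -0.2, -1.8]
finger_gap: 0.017
grip_force: 68.8
```

>>> {"op": "step_arm", "data": {"deltas": [[0,0,-1,0,0,0,-1],[0,0,0,0,0,0,-1],[0,0,0,0,0,0,-1]]}}

```text
clock: 7.5
tcp_pos: [0.6088, 0.0389, 0.0873]
orientation: [0.0, 0.711, 0.703, 0.0]
wrist_force: [1.0, -0.5, -2.0]
finger_gap: 0.0169
grip_force: 68.8
```

>>> {"op": "step_arm", "data": {"deltas": [[0,0,-1,0,0,0,-1],[0,0,0,0,0,0,-1],[0,0,0,0,0,0,-1]]}}

```text
clock: 7.8
tcp_pos: [0.6088, 0.039, 0.0863]
orientation: [-0.0, 0.711, 0.703, -0.0]
wrist_force: [0.3, 0.7, -2.2]
finger_gap: 0.0175
grip_force: 68.8
```

>>> {"op": "step_arm", "data": {"deltas": [[0,0,-1,0,0,0,-1],[0,0,0,0,0,0,-1],[0,0,0,0,0,0,-1]]}}

```text
clock: 8.1
tcp_pos: [0.6089, 0.0389, 0.0855]
orientation: [0.0, 0.711, 0.703, 0.0]
wrist_force: [0.4, 0.3, -0.6]
finger_gap: 0.0173
grip_force: 68.8
```

>>> {"op": "step_arm", "data": {"deltas": [[0,0,-1,0,0,0,-1],[0,0,0,0,0,0,-1],[0,0,0,0,0,0,-1]]}}

```text
clock: 8.4
tcp_pos: [0.6091, 0.0389, 0.0847]
orientation: [0.0, 0.711, 0.703, 0.0]
wrist_force: [-0.7, 0.1, 1.8]
finger_gap: 0.0175
grip_force: 69.3
```

>>> {"op": "step_arm", "data": {"deltas": [[0,0,-1,0,0,0,-1],[0,0,0,0,0,0,-1],[0,0,0,0,0,0,-1]]}}

```text
clock: 8.7
tcp_pos: [0.6092, 0.039, 0.0839]
orientation: [0.0, 0.711, 0.703, 0.0]
wrist_force: [-2.1, -0.3, 5.2]
finger_gap: 0.0171
grip_force: 69.8
```

Contact begins at TCP z of about 0.0857, and the load is now about 7 N. I'll ease up slightly and draw.

>>> {"op": "step_arm", "data": {"deltas": [[-3,0,0.6,0,0,0,-1],[-5,0.05,0,0,0,0,-1],[-5,0.05,0,0,0,0,-1],[-5,0.05,0,0,0,0,-1],[-5,0.05,0,0,0,0,-1]]}}

```text
clock: 9.2
tcp_pos: [0.5863, 0.0391, 0.0844]
orientation: [0.001, 0.711, 0.703, 0.001]
wrist_force: [4.4, 0.2, 3.3]
finger_gap: 0.0175
grip_force: 69.3
```

>>> {"op": "step_arm", "data": {"deltas": [[-5,0.05,0,0,0,0,-1],[-5,0.05,0,0,0,0,-1],[-5,0.05,0,0,0,0,-1],[-5,0.05,0,0,0,0,-1],[-5,0.05,0,0,0,0,-1]]}}

```text
clock: 9.7
tcp_pos: [0.561, 0.0394, 0.0843]
orientation: [0.001, 0.711, 0.703, 0.0]
wrist_force: [5.8, 0.5, 3.6]
finger_gap: 0.0176
grip_force: 69.3
```

>>> {"op": "step_arm", "data": {"deltas": [[-5,0.05,0,0,0,0,-1],[-5,0.05,0,0,0,0,-1],[-5,0.05,0,0,0,0,-1],[-5,0.05,0,0,0,0,-1],[-5,0.05,0,0,0,0,-1]]}}

```text
clock: 10.2
tcp_pos: [0.536, 0.0396, 0.0843]
orientation: [0.001, 0.711, 0.703, 0.001]
wrist_force: [5.7, 0.2, 3.2]
finger_gap: 0.0177
grip_force: 69.3
```

Steady at about 5.5 N. I'll finish this draw, lift, and look.

>>> {"op": "step_arm", "data": {"deltas": [[-5,0.05,0,0,0,0,-1],[-5,0.05,0,0,0,0,-1],[-5,0.05,0,0,0,0,-1],[-5,0.05,0,0,0,0,-1],[-5,0.05,0,0,0,0,-1]]}}

```text
clock: 10.7
tcp_pos: [0.5111, 0.0399, 0.0843]
orientation: [0.001, 0.711, 0.703, 0.001]
wrist_force: [5.5, 0.4, 3.0]
finger_gap: 0.0169
grip_force: 69.3
```

>>> {"op": "step_arm", "data": {"deltas": [[-5,0.05,0,0,0,0,-1],[-5,0.05,0,0,0,0,-1],[0,0,0,0,0,0,-1],[2,0,0,0,0,0,-1],[0,0,8,0,0,0,-1]]}}

```text
clock: 11.2
tcp_pos: [0.4998, 0.0402, 0.0902]
orientation: [-0.002, 0.711, 0.703, -0.002]
wrist_force: [-0.2, -0.7, -2.3]
finger_gap: 0.0175
grip_force: 68.8
```

>>> {"op": "step_arm", "data": {"deltas": [[0,0,12,0,0,0,-1],[0,0,15,0,0,0,-1],[0,0,10,0,0,0,-1],[0,0,0,0,0,0,-1],[0,0,0,0,0,0,-1]]}}

```text
clock: 11.7
tcp_pos: [0.5025, 0.0401, 0.1288]
orientation: [-0.0, 0.711, 0.703, -0.0]
wrist_force: [0.3, 0.6, -2.1]
finger_gap: 0.0169
grip_force: 68.9
```

```bash
cat > st.py <<'E'
from h import *
import sys
s=get_state(); print(s['tcp_pos'],s['wrist_force'])
a=np.deg2rad(-.6); R=np.array([[np.cos(a),-np.sin(a)],[np.sin(a),np.cos(a)]]); t=np.array([.5645,.0385])
for n in('top','scene'):
    c=snap(n,n+sys.argv[1]+'.png'); P=cloud(c)
    L=(P[...,:2]-t)@R
    m=(abs(L[...,0])<.117)&(abs(L[...,1])<.058)&(P[...,2]>.013)&(P[...,2]<.03)
    k,l,st,ce=cv2.connectedComponentsWithStats(m.astype(np.uint8),connectivity=4)
    for j in range(1,k):
        if st[j,4]>6: print(n,st[j,4],np.round(1000*(ray(c,*ce[j],.017)[:2]-t)@R),end=' ')
    print()
E
python3 st.py 3
```

```text
[0.50249423 0.04005717 0.12876969] [ 0.34787536  0.59871816 -2.14824872]
top 9 [ 64. -47.] top 28 [-79. -37.] 
scene 31 [99. 37.] scene 31 [100.   2.] scene 35 [62. 36.] scene 35 [ 99. -37.] scene 33 [60. -2.] scene 33 [ 62. -38.] scene 40 [-78.  33.] scene 37 [-78.   9.] scene 38 [-79. -35.]
```

View pics/scene3.png

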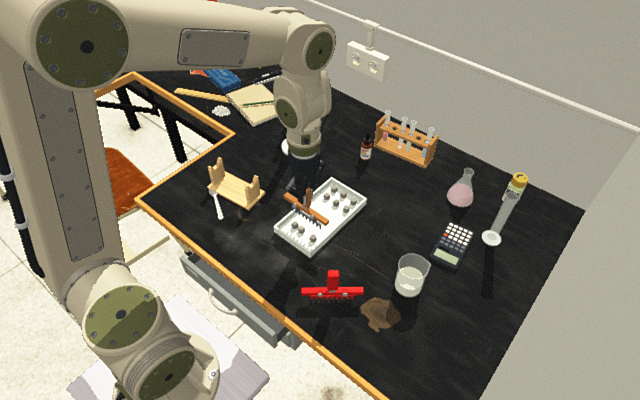

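The near row sits at x = -78. Next I'll rake the middle row from the gap at tray x = 81.

>>> {"op": "step_arm", "data": {"deltas": [[28,-0.3,0,0,0,0,-1],[30,-0.3,0,0,0,0,-1],[30,-0.3,0,0,0,0,-1],[30,-0.3,0,0,0,0,-1],[25.8,-0.3,0,0,0,0,-1]]}}

```text
clock: 12.3
tcp_pos: [0.6475, 0.0385, 0.1277]
orientation: [-0.001, 0.711, 0.703, -0.0]
wrist_force: [-0.0, 0.5, -1.0]
finger_gap: 0.0174
grip_force: 68.7
```

>>> {"op": "step_arm", "data": {"deltas": [[0,0,0,0,0,0,-1],[0,0,0,0,0,0,-1],[0,0,0,0,0,0,-1]]}}

```text
clock: 12.6
tcp_pos: [0.6452, 0.0386, 0.1281]
orientation: [-0.001, 0.711, 0.703, -0.001]
wrist_force: [0.2, 0.3, -2.2]
finger_gap: 0.0172
grip_force: 69.2
```

>>> {"op": "step_arm", "data": {"deltas": [[0.5,0,-10,0,0,0,-1],[0,0,-12,0,0,0,-1],[0,0,-10,0,0,0,-1],[0,0,-5,0,0,0,-1],[0,0,-3,0,0,0,-1]]}}

```text
clock: 13.1
tcp_pos: [0.6463, 0.0386, 0.0877]
orientation: [-0.001, 0.711, 0.703, -0.001]
wrist_force: [-0.5, -0.4, -0.8]
finger_gap: 0.0175
grip_force: 69.3
```

>>> {"op": "step_arm", "data": {"deltas": [[0,0,-1,0,0,0,-1],[0,0,0,0,0,0,-1],[0,0,0,0,0,0,-1]]}}

```text
clock: 13.4
tcp_pos: [0.6475, 0.0385, 0.0884]
orientation: [0.0, 0.711, 0.703, 0.0]
wrist_force: [0.1, 0.3, -1.7]
finger_gap: 0.0173
grip_force: 69.3
```

>>> {"op": "step_arm", "data": {"deltas": [[0,0,-1,0,0,0,-1],[0,0,-0.5,0,0,0,-1],[0,0,0,0,0,0,-1]]}}

```text
clock: 13.7
tcp_pos: [0.6472, 0.0385, 0.0864]
orientation: [0.0, 0.711, 0.703, 0.0]
wrist_force: [-0.0, 0.5, -2.1]
finger_gap: 0.0171
grip_force: 69.3
```

>>> {"op": "step_arm", "data": {"deltas": [[0,0,-1,0,0,0,-1],[0,0,-0.8,0,0,0,-1],[0,0,0,0,0,0,-1],[0,0,0,0,0,0,-1]]}}

```text
clock: 14.1
tcp_pos: [0.6473, 0.0385, 0.085]
orientation: [0.0, 0.711, 0.703, 0.0]
wrist_force: [-0.7, 0.7, 0.6]
finger_gap: 0.017
grip_force: 69.8
```

>>> {"op": "step_arm", "data": {"deltas": [[-3,0,-0.6,0,0,0,-1],[-5,0.05,0,0,0,0,-1],[-5,0.05,0,0,0,0,-1],[-5,0.05,0,0,0,0,-1],[-5,0.05,0,0,0,0,-1]]}}

```text
clock: 14.6
tcp_pos: [0.6245, 0.0387, 0.0846]
orientation: [0.001, 0.711, 0.703, 0.001]
wrist_force: [3.4, 0.4, 2.7]
finger_gap: 0.0173
grip_force: 69.7
```

>>> {"op": "step_arm", "data": {"deltas": [[-5,0.05,0,0,0,0,-1],[-5,0.05,0,0,0,0,-1],[-5,0.05,0,0,0,0,-1],[-5,0.05,0,0,0,0,-1],[-5,0.05,0,0,0,0,-1]]}}

```text
clock: 15.1
tcp_pos: [0.5992, 0.0389, 0.0843]
orientation: [0.0, 0.711, 0.703, 0.0]
wrist_force: [4.9, 0.1, 3.3]
finger_gap: 0.0174
grip_force: 69.9
```

>>> {"op": "step_arm", "data": {"deltas": [[-5,0.05,0,0,0,0,-1],[-5,0.05,0,0,0,0,-1],[-5,0.05,0,0,0,0,-1],[-5,0.05,0,0,0,0,-1],[0,0,0,0,0,0,-1]]}}

```text
clock: 15.6
tcp_pos: [0.5779, 0.0392, 0.084]
orientation: [-0.0, 0.711, 0.703, -0.0]
wrist_force: [2.5, 0.7, 4.4]
finger_gap: 0.0174
grip_force: 70.2
```

>>> {"op": "step_arm", "data": {"deltas": [[2,0,0,0,0,0,-1],[0,0,8,0,0,0,-1],[0,0,20,0,0,0,-1],[0,0,30,0,0,0,-1],[0,0,30,0,0,0,-1]]}}

```text
clock: 16.1
tcp_pos: [0.5783, 0.0394, 0.1708]
orientation: [-0.003, 0.711, 0.703, -0.002]
wrist_force: [0.7, 0.9, -2.4]
finger_gap: 0.0171
grip_force: 69.4
```

>>> {"op": "step_arm", "data": {"deltas": [[0,0,20,0,0,0,-1],[0,0,0,0,0,0,-1],[0,0,0,0,0,0,-1]]}}

```text
clock: 16.4
tcp_pos: [0.5799, 0.0393, 0.1906]
orientation: [-0.001, 0.711, 0.703, -0.001]
wrist_force: [-0.1, -0.7, -2.9]
finger_gap: 0.0176
grip_force: 69.3
```

```bash
python3 st.py 4
```

```text
[0.57988776 0.03926042 0.19064689] [-0.09726249 -0.74904133 -2.90853768]
top 31 [ 99. -40.] top 30 [  1. -43.] top 19 [-79. -40.] 
scene 24 [98.  2.] scene 34 [ 99. -37.] scene 33 [ 0. 33.] scene 36 [-1. -4.] scene 37 [ -1. -41.] scene 40 [-78.  33.] scene 41 [-78.   8.] scene 37 [-79. -35.]
```

The rows are now at x of about -78, 0 and 99, three stones each (one is hidden from view). I'll return the rake to the stand.

>>> {"op": "step_arm", "data": {"deltas": [[-12.7,32.6,0,0,0,0.94,-1],[-12.7,32.6,0,0,0,0.94,-1],[-12.7,32.6,0,0,0,0.94,-1],[-12.7,32.6,0,0,0,0.94,-1],[-12.7,32.6,0,0,0,0.94,-1]]}}

```text
clock: 17.0
tcp_pos: [0.5157, 0.203, 0.19]
orientation: [-0.001, 0.681, 0.732, -0.002]
wrist_force: [-0.2, 0.3, -1.4]
finger_gap: 0.0171
grip_force: 69.4
```

>>> {"op": "step_arm", "data": {"deltas": [[-12.7,32.6,0,0,0,0.94,-1],[-12.7,32.6,0,0,0,0.94,-1],[-12.4,32.6,0,0,0,0.92,-1],[0,0,0,0,0,0,-1],[0,0,0,0,0,0,-1]]}}

```text
clock: 17.5
tcp_pos: [0.4784, 0.3002, 0.1903]
orientation: [-0.001, 0.663, 0.749, -0.002]
wrist_force: [0.1, -1.2, -2.0]
finger_gap: 0.0174
grip_force: 69.4
```

```bash
python3 - <<'E'
from h import *
s=get_state(); print(s['tcp_pos'],s['orientation'])
for n in('top','scene'):
    c=snap(n,n+'5.png'); P=cloud(c);h=cv2.cvtColor(c['image'],cv2.COLOR_RGB2HSV)
    m=(P[...,0]>.4)&(P[...,0]<.56)&(abs(P[...,1]-.3)<.1)&(P[...,2]>.147)&(P[...,2]<.175)&(h[...,1]>90)&(h[...,0]<25)
    z=P[m]; print(len(z),np.median(z,0),[np.round(t,1) for t in cv2.minAreaRect((1000*z[:,:2]).astype(np.float32))])
E
```

```text
[0.47842619 0.30017559 0.19028045] [-5.02648516e-04  6.62682388e-01  7.48898703e-01 -1.59132714e-03]
169 [0.48200808 0.25691883 0.16179756] [array([476.8, 297.8]), array([ 18.3, 147.1]), np.float64(7.3)]
286 [0.47538    0.28850601 0.1613824 ] [array([478.1, 299.4]), array([ 20.5, 149.2]), np.float64(6.5)]
```

The pose and bar position match those at pick-up, so I'll lower it into the notches.

>>> {"op": "step_arm", "data": {"deltas": [[0,0,-15,0,0,0,-1],[0,0,-15,0,0,0,-1],[0,0,-12,0,0,0,-1],[0,0,-8,0,0,0,-1],[0,0,0,0,0,0,-1]]}}

```text
clock: 18.1
tcp_pos: [0.4792, 0.299, 0.1406]
orientation: [-0.001, 0.664, 0.748, -0.001]
wrist_force: [-0.8, 0.4, -1.8]
finger_gap: 0.0172
grip_force: 69.1
```

>>> {"op": "step_arm", "data": {"deltas": [[0,0,-6,0,0,0,-1],[0,0,-6,0,0,0,-1],[0,0,-6,0,0,0,-1],[0,0,0,0,0,0,-1],[0,0,0,0,0,0,-1]]}}

```text
clock: 18.6
tcp_pos: [0.4797, 0.3, 0.1239]
orientation: [-0.0, 0.663, 0.748, -0.0]
wrist_force: [0.3, -0.1, -1.7]
finger_gap: 0.0173
grip_force: 69.2
```

>>> {"op": "step_arm", "data": {"deltas": [[-1,0,-4,0,0,0,-1],[0,0,-4,0,0,0,-1],[0,0,-3,0,0,0,-1],[0,0,0,0,0,0,-1],[0,0,0,0,0,0,-1]]}}

```text
clock: 19.1
tcp_pos: [0.4788, 0.2999, 0.1129]
orientation: [-0.0, 0.663, 0.748, -0.0]
wrist_force: [0.1, -0.2, -1.8]
finger_gap: 0.0168
grip_force: 69.2
```

>>> {"op": "step_arm", "data": {"deltas": [[0,0,-2,0,0,0,-1],[0,0,-1,0,0,0,-1],[0,0,0,0,0,0,-1],[0,0,0,0,0,0,-1]]}}

```text
clock: 19.5
tcp_pos: [0.4788, 0.3, 0.11]
orientation: [0.0, 0.663, 0.748, 0.0]
wrist_force: [1.0, -1.1, -1.7]
finger_gap: 0.017
grip_force: 69.2
```

>>> {"op": "step_arm", "data": {"deltas": [[0,0,-1,0,0,0,-1],[0,0,0,0,0,0,-1],[0,0,0,0,0,0,-1]]}}

```text
clock: 19.8
tcp_pos: [0.4788, 0.3, 0.109]
orientation: [0.0, 0.663, 0.748, 0.0]
wrist_force: [-0.7, -0.4, -2.1]
finger_gap: 0.017
grip_force: 69.2
```

>>> {"op": "step_arm", "data": {"deltas": [[0,0,-1,0,0,0,-1],[0,0,0,0,0,0,-1],[0,0,0,0,0,0,-1]]}}

```text
clock: 20.1
tcp_pos: [0.4788, 0.2999, 0.108]
orientation: [0.0, 0.663, 0.748, -0.0]
wrist_force: [-0.4, 0.6, -1.9]
finger_gap: 0.0173
grip_force: 69.2
```

>>> {"op": "step_arm", "data": {"deltas": [[0,0,-0.7,0,0,0,-1],[0,0,0,0,0,0,-1],[0,0,0,0,0,0,-1]]}}

```text
clock: 20.4
tcp_pos: [0.4788, 0.2999, 0.1073]
orientation: [0.0, 0.663, 0.748, -0.0]
wrist_force: [0.1, -0.5, -1.7]
finger_gap: 0.0172
grip_force: 69.2
```

>>> {"op": "step_arm", "data": {"deltas": [[0,0,-0.7,0,0,0,-1],[0,0,0,0,0,0,-1],[0,0,0,0,0,0,-1]]}}

```text
clock: 20.7
tcp_pos: [0.4789, 0.3, 0.1071]
orientation: [0.0, 0.663, 0.748, 0.0]
wrist_force: [-1.3, -1.1, 3.7]
finger_gap: 0.0171
grip_force: 69.9
```

>>> {"op": "step_arm", "data": {"deltas": [[0,0,-0.7,0,0,0,-1],[0,0,0,0,0,0,-1],[0,0,0,0,0,0,-1]]}}

```text
clock: 21.0
tcp_pos: [0.479, 0.3, 0.1071]
orientation: [0.0, 0.663, 0.748, 0.0]
wrist_force: [-3.6, -1.8, 8.8]
finger_gap: 0.0173
grip_force: 70.8
```

Seated at the same height as at pick-up. I'll ease off, release and retreat upward.

>>> {"op": "step_arm", "data": {"deltas": [[0,0,1,0,0,0,-1],[0,0,0,0,0,0,-0.5],[0,0,0,0,0,0,0],[0,0,0,0,0,0,1],[0,0,0,0,0,0,1]]}}

```text
clock: 21.5
tcp_pos: [0.4789, 0.3, 0.1068]
orientation: [0.0, 0.663, 0.748, -0.0]
wrist_force: [0.7, 0.9, 0.2]
finger_gap: 0.0639
grip_force: 0.0
```

>>> {"op": "step_arm", "data": {"deltas": [[0,0,0,0,0,0,1],[0,0,0,0,0,0,1],[0,0,0,0,0,0,1],[0,0,0,0,0,0,1],[0,0,0,0,0,0,1]]}}

```text
clock: 22.0
tcp_pos: [0.4789, 0.2999, 0.1069]
orientation: [0.0, 0.663, 0.748, 0.0]
wrist_force: [-0.0, -0.1, -0.7]
finger_gap: 0.085
grip_force: 0.0
```

>>> {"op": "step_arm", "data": {"deltas": [[0,0,10,0,0,0,1],[0,0,20,0,0,0,1],[0,0,30,0,0,0,1],[0,0,30,0,0,0,1],[0,0,30,0,0,0,1]]}}

```text
clock: 22.5
tcp_pos: [0.4787, 0.2999, 0.2289]
orientation: [0.0, 0.663, 0.748, 0.0]
wrist_force: [0.7, 1.0, 0.5]
finger_gap: 0.0851
grip_force: 0.0
```

>>> {"op": "step_arm", "data": {"deltas": [[-30,25,10,0,0,0,1],[-30,25,0,0,0,0,1],[-30,25,0,0,0,0,1],[-30,25,0,0,0,0,1],[-30,25,0,0,0,0,1]]}}

```text
clock: 23.0
tcp_pos: [0.3277, 0.4258, 0.238]
orientation: [0.0, 0.664, 0.748, 0.001]
wrist_force: [0.8, 0.3, -0.3]
finger_gap: 0.0856
grip_force: 0.0
```

>>> {"op": "step_arm", "data": {"deltas": [[-30,25,0,0,0,0,1],[-30,25,0,0,0,0,1],[-30,25,0,0,0,0,1],[0,0,0,0,0,0,1],[0,0,0,0,0,0,1]]}}

```text
clock: 23.5
tcp_pos: [0.2382, 0.5003, 0.2375]
orientation: [0.0, 0.663, 0.749, 0.0]
wrist_force: [0.2, -0.1, 0.6]
finger_gap: 0.0855
grip_force: 0.0
```

```bash
python3 st.py 6; python3 - <<'E'
from h import *
for n in('top','scene'):
    c=dict(np.load(n+'.npz')); P=cloud(c);h=cv2.cvtColor(c['image'],cv2.COLOR_RGB2HSV)
    w=(P[...,0]>.4)&(P[...,0]<.56)&(abs(P[...,1]-.3)<.1)&(h[...,1]>70)&(h[...,0]<25)
    for lo,hi in((.072,.09),(.145,.17)):
        z=P[w&(P[...,2]>lo)&(P[...,2]<hi)]; print(n,len(z),np.round(np.median(z,0),3),[np.round(t,1) for t in cv2.minAreaRect((1000*z[:,:2]).astype(np.float32))])
E
```

```text
[0.23817392 0.50034931 0.23750237] [ 0.16581063 -0.13976086  0.62877536]
top 28 [100.  35.] top 30 [101.   0.] top 30 [ 99. -39.] top 29 [ 1. 31.] top 31 [ 1. -7.] top 27 [  2. -43.] top 33 [-77.  31.] top 33 [-77.   7.] top 29 [-78. -38.] 
scene 31 [99. 37.] scene 33 [101.   3.] scene 37 [ 98. -37.] scene 32 [ 0. 34.] scene 35 [-0. -5.] scene 34 [ -0. -40.] scene 39 [-78.  33.] scene 41 [-79.   8.] scene 38 [-79. -35.] 
top 324 [0.477 0.284 0.078] [array([479.3, 298.3]), array([ 51., 150.]), np.float64(6.8)]
top 65 [0.477 0.299 0.152] [array([477.5, 298.1]), array([16.7, 25. ]), np.float64(5.8)]
scene 308 [0.476 0.289 0.079] [array([476.7, 301.3]), array([ 52.1, 151.6]), np.float64(5.9)]
scene 57 [0.475 0.299 0.152] [array([476.1, 300.6]), array([18.7, 28.1]), np.float64(5.2)]
```

View pics/scene6.png

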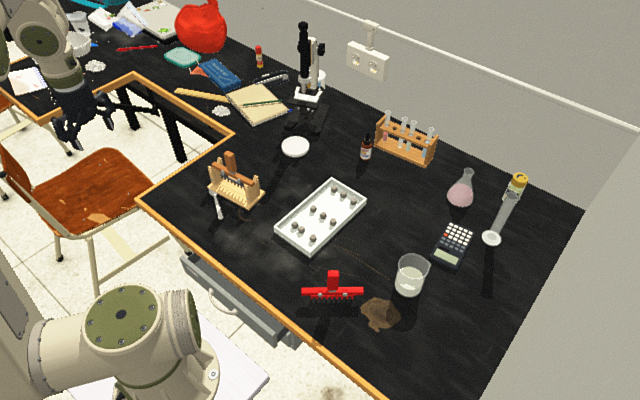

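The rake hangs upright in its stand at (235,180), the stones are spread 3/3/3 in the tray at (320,215), and the bystanders have not moved. I'll hand it in.

```bash
python3 -c "
from workcell import *
print(hand_in())"
```

```text
the job is handed in; nothing more can be done
None
```

I raked the stones into three rows of three, one in each third of the tray, with the tines pressing on the floor at about 5–7 N. The rake is hanging upright in its stand and let go, and I handed the job in at about 24 s; no verdict came back.

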